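Stage the brass blank on the mill's loading ramp

TASK

Stage the brass blank for the mill: with the fingertips, gently nudge it up its lane of the sloped loading ramp, over the red spring dog, until it rests against the rubber buffer, then ease off and let the dog stop it rolling back. Only push it: do not take it between the fingers or lift it off the ramp, and leave the aluminium blank and everything else on the bench where it is.

Things in the scene. Friction and masses are not known exactly. Their poses are not given: they have to be found in the camera images.
- ramp: The whole two-lane loading ramp, bolted to the bench on two grey feet 150 mm wide. Origin on the bench under its middle; x points uphill (level), z up. Its place varies by some 18 cm and its heading by 0.4 rad either way; uphill is roughly to the robot's left.
- deck: The ramp's teal sheet gutter floor, 300 x 140 mm. Origin: its upper face, mid-length, between the two lanes, 58 mm above the bench. x runs up the lanes, 0.17 rad (10 deg) above level, z square out of the floor. Lanes 64 mm wide, centred on y = +35 mm (near the robot) and -35 mm (far). Walls 14 mm high along the lanes; a lip 9 mm high, 3 mm thick at the low end (inner face x = -145), free air beyond.
- brass_blank: Yellow brass blank: solid round, 40 mm diameter, 60 mm long, 0.5 to 0.8 kg, slippery with coolant. Origin at its centre; its y is its axis, across the lane. Starts at the low end of either lane, against the lip (centre deck x -128, z 20 mm) and rolls back there if let go below the dog. It touches the buffer at deck x = 115 mm; held by the dog its centre stays near 110 mm.
- alu_blank: The silvery aluminium blank in the other lane, same size (40 mm diameter, 60 mm long), 0.2 kg, origin at its middle; at the low end of its lane, to be left there.
- buffer_near (a point): Middle of the face of the black rubber buffer at the top of the near lane: deck x 135, y +35, 20 mm above the floor. The buffer reaches 4 to 32 mm above the floor, the end plate behind it 37 mm.
- buffer_far (a point): The same for the far lane (deck y -35).
- dogtip_near (a point): Tip of the near lane's red dog: a sprung tongue 14 mm wide, 45 mm long, hinged under the floor at its downhill end, in a slot in mid-lane. Raised, the tip is 7 mm above the floor at deck x 95 mm. A blank pushed uphill rolls over it, pressing it down (a few newtons along the lane), and it springs up behind, 5 mm clear of a blank at the buffer.
- dogtip_far (a point): The same for the far lane.
- dog_near (a joint): Hinge of the near lane's dog, rad: 0 fully raised, 0.15 flush with the floor, 0.19 its limit; a spring raises it.
- dog_far (a joint): The same for the far lane.
- caliper: Digital caliper lying flat on the bench beside the ramp, robot side: 230 mm long (its x), jaws reaching 48 mm to its -y at the -x end, 18 mm high at most; origin under the middle of its beam. Bystander.
- collet_holder: Collet chuck with a cutter, upright on a black foot beyond the ramp's far wall: 45 mm diameter, 138 mm tall, 0.55 kg, origin under its centre. Bystander.
- red_plate: Red milled practice plate lying flat beyond the ramp's far wall: 60 x 60 x 12 mm, origin under its centre. Bystander.
- deburrer: Blue-handled deburring tool, 160 mm long, lying along its x, on the bench. Bystander.
- mallet: Soft-faced mallet, orange head, 260 mm long, lying along its x to the robot's right. Bystander.
- coolant_bottle: White bottle with red cap, 64 mm diameter, 170 mm tall, standing to the robot's right; origin under its centre. Bystander.
- swarf_pot: Grey open pot, 80 mm across, 85 mm high, standing to the robot's left; origin under its centre. Bystander.
There are look-alikes about, which are no part of the job. There is more than one size of the brass_blank; the job needs the middle-sized.

How it is judged:
By the outcome, as a careful person would: the job done as asked, in the order asked, and still so for the second after the job is handed in, with the robot touching nothing.
It also fails if it takes over 43 s, if anything falls off the work surface, if the arm or the gripper's body presses on something with over 40 N, if the wrist force passes 120 N, or if a joint passes its speed limit or range.

ROBOT

A 6-joint arm with a two-finger parallel gripper is mounted at the origin on the work surface. World frame = base frame: x ahead of the robot, y to its left, z up, the work surface at z = 0. Lengths are in mm, angles in rad, forces in N, time in s.
With the tool pointing down it reaches from about 350 to 975 mm from the base axis. Payload 7.1 kg.
Tool frame: the origin (TCP) lies between the finger pads; the fingertips stand 19 mm ahead of it and the grasp point (between the pads) is the TCP (ctrl.tcp_to_tips is the distance from the TCP to the fingertips, in mm); z points along the fingers, y is the line along which they close (so a half turn about z gives the same grasp; the last joint's range is limited). The gripper opens to 88 mm and grips with 3 to 60 N. Pads are 20 mm wide; open, the fingers measure 115 mm over their backs; the gripper's body (75 mm by 178 mm) begins 61 mm behind the grasp point.
Start: joints at [1.198, 0.423, 1.63, -0, 1.089, -0.019], TCP at [216.508, 586.284, 241.675] pointing down, gripper open.
Joint ranges: [-3, 3], [-0.9, 2.11], [0.09, 2.58], [-1.31, 4.45], [0.11, 2.69], [-2.54, 2.54]. Speed limits (rad/s): [2.39, 2.39, 3.01, 3.14, 3.14, 3.14].

INTERFACE

Orientations are given as a rotation vector (axis times angle).
In Python, from workcell import status, optics, ctrl gives the robot as it stands. The module is installed in compiled form; this text tells all that it offers.
- The arm moves only by the shell command python3 -m inch 'ROWS'. ROWS is JSON, a list that holds one entry, the list of rows, each a list of 7 numbers: the shift along the tool's x, y, z in mm, then the turn, a rotation vector about the tool's x, y, z in rad, then the opening in per cent of the stroke, from 0 (shut) to 100 (fully open). A call has 1 to 20 rows; each row is the pose to reach, as a shift and turn from the pose commanded when the call began, along the tool's axes at that moment; what a row does not reach only later rows make up. A row lasts 1/10 s, in which the tool goes at most 50 mm and 8.59 degrees, less where a joint would pass 70% of its speed; a pose out of reach is approached as far as the arm can. A call with a gripper value outside its range is refused whole. The fingers move at their own pace and stop on an object; the grip force is fixed at half the most. Time passes only in rows, so rows that repeat a pose let the fingers close. It gives the time, the measured TCP pose, the force, the opening and the grip force at its end, in the units of the state.
- status.get_obs(): the state, without advancing time (a new reading comes with each control period).
- optics.get_image(name): name is "scene" or "top" or "wrist"; returns a dict with "frame" (480x640x3 uint8, red, green, blue), "fx", "fy", "cx", "cy" (pixels), "rvec" (rotation vector, rad) and "tvec" (3), from world to camera coordinates, as OpenCV has them; the wrist camera has in their place "hand_eye" (4x4, takes a point from camera to tool coordinates, whose origin is the TCP and whose axes are the flange's). Camera axes: x right, y down, z forward; pixel columns grow to the right and rows downward; lengths in mm; the calibration is good to about 2 mm. A picture is of the moment at which its call begins: read the wrist's pose just before it. There is no depth.
- ctrl.close_job(): hands the job in; it is judged then, once.
The state is a dict: "t": time; "qpos": joint angles; "qvel": joint speeds; "joint_torque": joint torques, N m; "ee_pos": TCP position; "orientation": TCP orientation; "ft_force": force on the tool from outside, world axes, zero at the start; "moment": the same for the moment, N m; "width": finger opening in mm; "grasp_force": force on a finger pad.
Only numpy, scipy, OpenCV 4.12 (cv2) and the standard library are available. Lean on these libraries where they do the work, as an engineer would, in place of code of your own. Each camera call takes 0.05 s, during which the arm holds its last target. There are 200 camera calls.

## Working session

There is one attempt and no reset: what is moved stays moved. The work goes in short steps, Python scripts to look and compute and a shell command to move; the robot and the scene stay as the last step left them, time stands still between calls to the robot, and variables do not carry over. Pictures are saved under pics/ and viewed, at most 10 in all, crops included, and the job is handed in when it is done.

```bash
mkdir -p pics; cat > h.py <<'E'
import numpy as np, cv2
from workcell import status, optics, ctrl
R=lambda v: cv2.Rodrigues(np.array(v,float))[0]
def shot(n,fn=None):
    o=status.get_obs(); im=optics.get_image(n)
    if fn: cv2.imwrite('pics/'+fn,im['frame'][:,:,::-1])
    if n=='wrist':
        T=np.eye(4);T[:3,:3]=R(o['orientation']);T[:3,3]=o['ee_pos']
        W=T@np.array(im['hand_eye']); im['Rcw']=W[:3,:3]; im['c']=W[:3,3]
    else:
        r=R(im['rvec']); im['Rcw']=r.T; im['c']=-r.T@np.array(im['tvec']).ravel()
    return im
def ray(im,u,v):
    d=im['Rcw']@np.array([(u-im['cx'])/im['fx'],(v-im['cy'])/im['fy'],1]); return im['c'],d/np.linalg.norm(d)
def onz(im,u,v,z):
    c,d=ray(im,u,v); return c+d*(z-c[2])/d[2]
def proj(im,p):
    q=im['Rcw'].T@(np.array(p)-im['c']); return np.array([im['fx']*q[0]/q[2]+im['cx'],im['fy']*q[1]/q[2]+im['cy']])
def tri(im1,p1,im2,p2):
    A=np.zeros((3,3));b=np.zeros(3)
    for im,p in((im1,p1),(im2,p2)):
        c,d=ray(im,*p);M=np.eye(3)-np.outer(d,d);A+=M;b+=M@c
    return np.linalg.solve(A,b)
E
python3 - <<'E'
from h import *
a=shot('scene','scene.png');b=shot('top','top.png')
print(a['c'],b['c']); print(status.get_obs())
E
```

```text
[1031.97519054   89.71381938 1030.49474748] [ 303.78183169  -41.18893255 1485.02132356]
{'t': 0.1, 'qpos': array([ 1.19795812e+00,  4.23740773e-01,  1.63064176e+00,  8.83609799e-06,
        1.08863227e+00, -1.89592595e-02]), 'qvel': array([ 0.0003315 , -0.00109719, -0.00143459, -0.00193797, -0.00180383,
        0.00033178]), 'joint_torque': array([ 3.67100265e-04, -5.45612741e+01, -2.74325359e+01,  6.46287203e-02,
        1.87982584e-02, -2.52894137e-05]), 'ee_pos': array([216.352973  , 585.82095514, 240.98312068]), 'orientation': array([-5.52931919e-01, -3.09226106e+00,  2.18858126e-03]), 'ft_force': array([0.16934256, 0.67311453, 0.15686984]), 'moment': array([-0.00581774,  0.04660078,  0.03182645]), 'grasp_force': 0.0, 'width': 87.81348074976063}
```

View pics/scene.png

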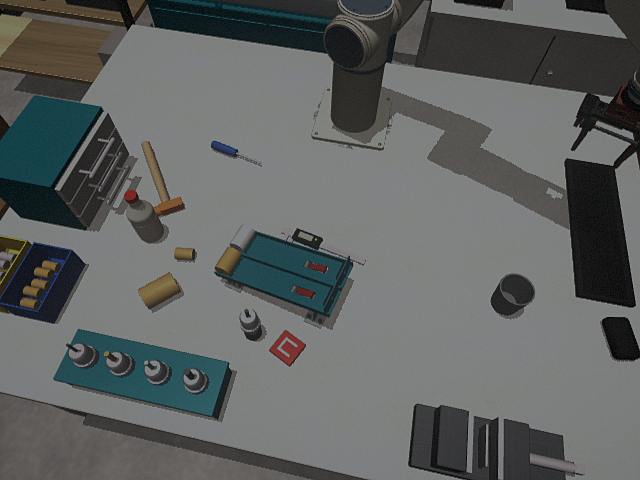

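View pics/top.png

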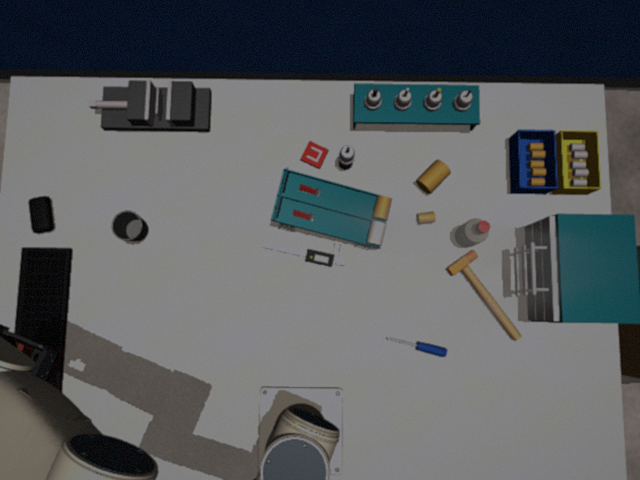

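The brass blank is in the far lane at its low end: top view (382,207), scene (229,261). The aluminium blank is in the near lane at top (376,232). The red dogs are at top (309,189) and (302,215), and the collet holder is at top (346,157), beyond the far wall.

```bash
cat > m.py <<'E'
from h import *
def cen(im,kind,box,n=1):
    x0,y0,x1,y1=box;f=im['frame'][y0:y1,x0:x1];hsv=cv2.cvtColor(f,cv2.COLOR_RGB2HSV);H,S,V=cv2.split(hsv)
    m={'red':((H<8)|(H>172))&(S>120)&(V>60),'brass':(H>12)&(H<30)&(S>100)&(V>80)}[kind]
    k,l,st,c=cv2.connectedComponentsWithStats(m.astype(np.uint8))
    i=sorted(range(1,k),key=lambda j:-st[j,4])[:n]
    return [(c[j]+[x0,y0],st[j].tolist()) for j in i]
E
python3 - <<'E'
from m import *
a=shot('scene');b=shot('top')
rb=cen(b,'red',(270,165,395,240),2);ra=cen(a,'red',(285,240,350,310),2)
bb=cen(b,'brass',(360,185,400,240));ba=cen(a,'brass',(205,220,260,285))
for q in(rb,ra,bb,ba):print(q)
rb.sort(key=lambda t:t[0][1]);ra.sort(key=lambda t:-t[0][1])
F=tri(b,rb[0][0],a,ra[0][0]);N=tri(b,rb[1][0],a,ra[1][0]);B=tri(b,bb[0][0],a,ba[0][0])
print('dogfar',F,'near',N,'brass',B)
print('F73',onz(b,*rb[0][0],73),onz(b,*rb[1][0],73),'brass64',onz(b,*bb[0][0],66))
print('collet top',tri(b,(346,151),a,(247,314)), onz(b,345,162,5))
E
```

```text
[(array([307.28, 189.  ]), [30, 20, 16, 9, 75]), (array([301.        , 214.39726027]), [24, 46, 15, 8, 73])]
[(array([304.65168539, 292.        ]), [11, 48, 18, 9, 89]), (array([317.39240506, 266.96202532]), [24, 24, 17, 7, 79])]
[(array([382.05703422, 206.61977186]), [14, 11, 17, 23, 263])]
[(array([227.80307692, 258.69846154]), [10, 27, 26, 25, 325])]
dogfar [628.12221292  -8.57460724  74.48265401] near [559.85182645   6.60606326  74.20314911] brass [ 583.66229984 -205.340274     72.53850967]
F73 [628.53181385  -8.88884113  73.        ] [560.10435947   6.45505963  73.        ] brass64 [ 585.35627794 -207.37554804   66.        ]
collet top [ 720.65183465 -109.70936356  117.12919503] [ 722.66538921 -111.28361898    5.        ]
```

```bash
cat >> m.py <<'E'
def delta(target,ang=None):
    o=status.get_obs();Rt=R(o['orientation']);print('tcp',o['ee_pos'].round(1),'q',np.round(o['qpos'],2),'f',o['ft_force'].round(1))
    print('tool shift',(Rt.T@(np.array(target)-o['ee_pos'])).round(1))
    if ang is not None:
        # tool y along -v (v = deck y), tool z down
        y=-np.array([-np.sin(ang),np.cos(ang),0]);z=np.array([0,0,-1.]);x=np.cross(y,z)
        print('turn',cv2.Rodrigues(Rt.T@np.c_[x,y,z])[0].ravel().round(4))
E
python3 - <<'E'
from m import *
delta([571,-262,180],np.arctan2(.9757,.219))
E
```

```text
tcp [216.4 586.  241.2] q [ 1.2   0.42  1.63 -0.    1.09 -0.02] f [-0.1 -0.1 -1.2]
tool shift [-626.4 -672.6   61.8]
turn [-8.0000e-04  7.0000e-04  1.4378e+00]
```

```bash
python3 -m inch '[[[-626,-673,30,0,0,1.438,25],[-626,-673,30,0,0,1.438,25],[-626,-673,30,0,0,1.438,25],[-626,-673,30,0,0,1.438,25],[-626,-673,30,0,0,1.438,25],[-626,-673,30,0,0,1.438,25],[-626,-673,30,0,0,1.438,25],[-626,-673,30,0,0,1.438,25],[-626,-673,30,0,0,1.438,25],[-626,-673,30,0,0,1.438,25],[-626,-673,30,0,0,1.438,25],[-626,-673,30,0,0,1.438,25],[-626,-673,30,0,0,1.438,25],[-626,-673,30,0,0,1.438,25],[-626,-673,30,0,0,1.438,25],[-626,-673,30,0,0,1.438,25],[-626,-673,30,0,0,1.438,25],[-626,-673,30,0,0,1.438,25],[-626,-673,62,0,0,1.438,25],[-626,-673,62,0,0,1.438,25]]]'; python3 - <<'E'
from m import *
delta([571,-262,180],np.arctan2(.9757,.219))
w=shot('wrist','w1.png');print(w['c'])
for p in([584,-205,56],[628,-8.7,74]):print(proj(w,p))
E
```

```text
t: 2.2
ee_pos: [569.1, -263.6, 175.8]
orientation: [-2.452, -1.956, 0.004]
ft_force: [-0.1, 0.7, 0.4]
width: 22.0
grasp_force: 0.0
tcp [ 569.1 -263.6  175.8] q [-0.45  0.51  1.67 -0.    0.97 -0.23] f [-0.1  0.7  0.4]
tool shift [ 2.   1.5 -4.2]
turn [-0.0053 -0.001  -0.0032]
[ 588.09921567 -182.25731124  319.04111734]
[327.68939415 155.60535538]
[ 328.46137264 -260.0673546 ]
```

View pics/w1.png

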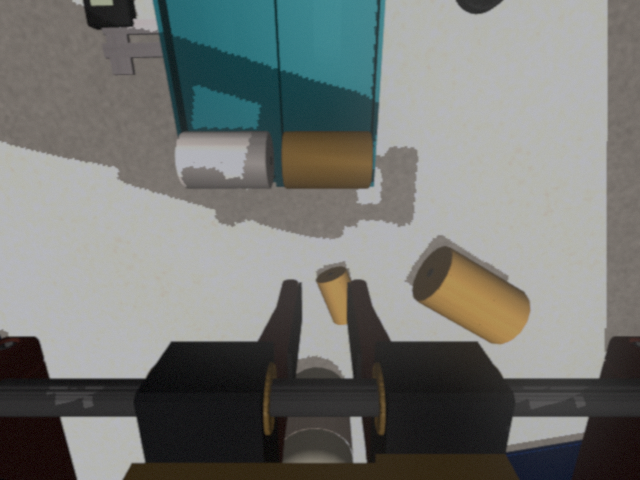

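The wrist view shows the brass blank at (328,159), matching the predicted (328,156). The fingers are centred on it at column ~325 and squared to the lane. The white bottle shows below at (320,400), so I'll check clearance to it before going down.

```bash
python3 - <<'E'
from m import *
b=shot('top');a=shot('scene');u=np.array([.219,.9757,0]);v=np.array([-.9757,.219,0])
B=np.array([584,-205,56])
for n,p in(('cap',tri(b,(483,227),a,(131,196))),('capz170',onz(b,483,227,170)),('bot z100',onz(b,466,234,100)),('small',onz(b,426,217,10)),('big',onz(b,433,176,30))):
    print(n,p.round(),'along',((p-B)@u-126).round(),'y',((p-B)@v-35).round())
# start: tips at deck x -175ish, TCP
s=B-u*50; s[2]=51+19; print(s); delta(s,np.arctan2(.9757,.219))
E
```

```text
cap [ 519. -443.  164.] along -373.0 y -23.0
capz170 [ 518. -441.  170.] along -371.0 y -22.0
bot z100 [ 510. -419.  100.] along -351.0 y -10.0
small [ 569. -334.   10.] along -256.0 y -49.0
big [ 680. -351.   30.] along -247.0 y -160.0
[ 573.05  -253.785   70.   ]
tcp [ 570.1 -261.   179.8] q [-0.45  0.5   1.67  0.    0.98 -0.23] f [0.1 0.5 1. ]
tool shift [  7.7   1.5 109.8]
turn [-0.0012 -0.0005 -0.    ]
```

```bash
python3 -m inch '[[[8,1.5,30,0,0,0,25],[8,1.5,70,0,0,0,25],[8,1.5,100,0,0,0,25],[8,1.5,112,0,0,0,25],[8,1.5,112,0,0,0,25],[8,1.5,112,0,0,0,25]]]'; python3 - <<'E'
from m import *
w=shot('wrist','w2.png');delta([573,-253.8,68],np.arctan2(.9757,.219))
E
```

```text
t: 2.95
ee_pos: [574.8, -254.3, 69.5]
orientation: [2.451, 1.963, 0.002]
ft_force: [0.2, 0.0, 0.5]
width: 21.7
grasp_force: 0.0
tcp [ 575.1 -254.6   69.8] q [-0.44  0.65  1.71  0.    0.78 -0.22] f [-0.5 -0.4  0.5]
tool shift [ 0.4 -2.2  1.8]
turn [0.003  0.0006 0.0003]
```

View pics/w2.png

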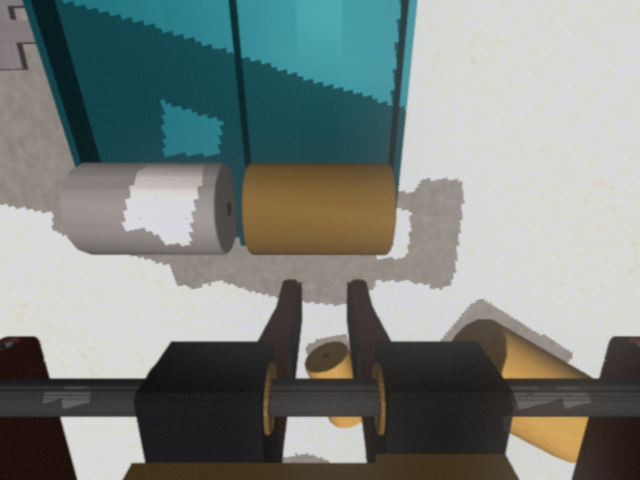

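Blank is at columns 243–395 (centre 319), fingers are centred at 325, so I shift tool y by -2 mm. Tips are clear behind the lip.

```bash
python3 -m inch '[[[4,-2,0,0,0,0,25],[8,-2,-0.5,0,0,0,25],[12,-2,-1,0,0,0,25],[15,-2,-1.5,0,0,0,25],[18,-2,-2,0,0,0,25],[21,-2,-2.5,0,0,0,25],[24,-2,-3,0,0,0,25],[28,-2,-4,0,0,0,25],[33,-2,-4.7,0,0,0,25],[38,-2,-5.5,0,0,0,25],[43,-2,-6.4,0,0,0,25],[48,-2,-7.2,0,0,0,25],[53,-2,-8,0,0,0,25],[58,-2,-9,0,0,0,25],[63,-2,-10,0,0,0,25],[68,-2,-10.7,0,0,0,25],[73,-2,-11.5,0,0,0,25],[78,-2,-12.4,0,0,0,25],[82,-2,-13,0,0,0,25],[85,-2,-13.5,0,0,0,25]]]'; python3 - <<'E'
from m import *
w=shot('wrist','w3.png')
E
```

```text
t: 5.0
ee_pos: [590.5, -170.6, 81.2]
orientation: [-2.453, -1.963, 0.0]
ft_force: [-0.9, -4.1, 2.7]
width: 22.1
grasp_force: 2.3
```

View pics/w3.png

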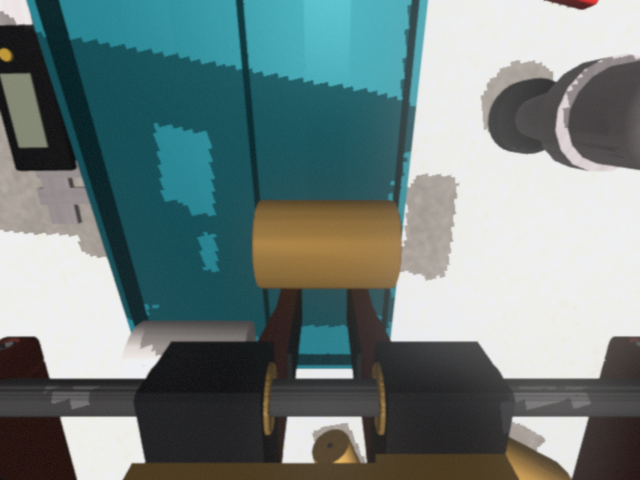

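Blank is rolling up square, centre column 326 with fingers at 325. It clears the collet holder at right (550,110). Continuing.

```bash
python3 -m inch '[[[4,0,-0.7,0,0,0,25],[9,0,-1.5,0,0,0,25],[14,0,-2.4,0,0,0,25],[19,0,-3.3,0,0,0,25],[24,0,-4.1,0,0,0,25],[29,0,-5,0,0,0,25],[34,0,-5.8,0,0,0,25],[39,0,-6.7,0,0,0,25],[44,0,-7.6,0,0,0,25],[49,0,-8.4,0,0,0,25],[54,0,-9.3,0,0,0,25],[59,0,-10.1,0,0,0,25],[64,0,-11,0,0,0,25],[69,0,-11.8,0,0,0,25],[74,0,-12.7,0,0,0,25],[79,0,-13.6,0,0,0,25],[84,0,-14.4,0,0,0,25],[89,0,-15.3,0,0,0,25],[93,0,-16,0,0,0,25],[96,0,-16.5,0,0,0,25]]]'; python3 - <<'E'
from m import *
w=shot('wrist','w4.png')
E
```

```text
t: 7.05
ee_pos: [611.6, -76.9, 97.7]
orientation: [-2.453, -1.963, 0.0]
ft_force: [-0.6, -4.4, 2.5]
width: 22.0
grasp_force: 2.3
```

View pics/w4.png

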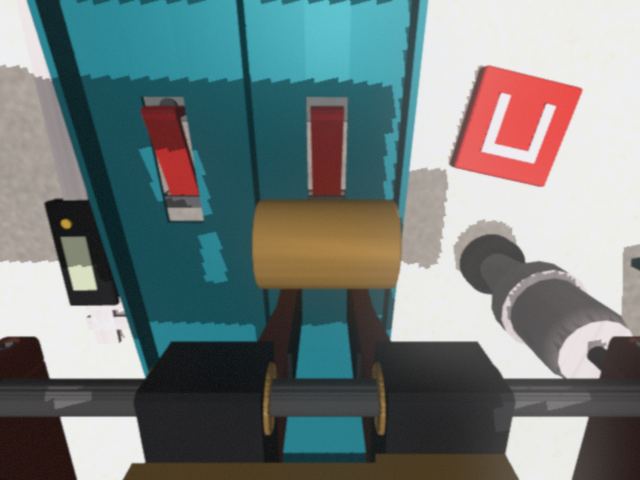

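Blank at row 245 is just below the far dog (327,150), still square. Next it goes over the dog, slower.

```bash
python3 -m inch '[[[4,0,-0.7,0,0,0,25],[8,0,-1.4,0,0,0,25],[12,0,-2.1,0,0,0,25],[16,0,-2.7,0,0,0,25],[20,0,-3.4,0,0,0,25],[24,0,-4.1,0,0,0,25],[28,0,-4.8,0,0,0,25],[32,0,-5.5,0,0,0,25],[36,0,-6.2,0,0,0,25],[40,0,-6.9,0,0,0,25],[44,0,-7.5,0,0,0,25],[47,0,-8,0,0,0,25],[50,0,-8.6,0,0,0,25],[53,0,-9.1,0,0,0,25],[56,0,-9.6,0,0,0,25],[59,0,-10.1,0,0,0,25],[62,0,-10.6,0,0,0,25],[65,0,-11.1,0,0,0,25],[68,0,-11.7,0,0,0,25],[70,0,-12,0,0,0,25]]]'; python3 - <<'E'
from m import *
w=shot('wrist','w5.png')
E
```

```text
t: 9.1
ee_pos: [626.9, -8.5, 109.6]
orientation: [-2.452, -1.963, -0.0]
ft_force: [-1.7, -3.2, 1.7]
width: 22.3
grasp_force: 1.9
```

View pics/w5.png

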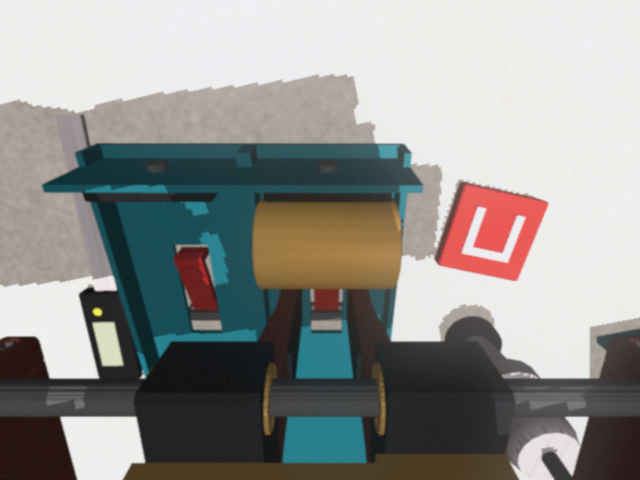

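Blank sits on the dog with a small gap to the buffer below the end plate (row 195). Creeping on while watching the force.

```bash
python3 -m inch '[[[1.5,0,-0.3,0,0,0,25],[3,0,-0.5,0,0,0,25],[4.5,0,-0.8,0,0,0,25],[6,0,-1,0,0,0,25],[7,0,-1.2,0,0,0,25],[8,0,-1.4,0,0,0,25],[9,0,-1.5,0,0,0,25],[9,0,-1.5,0,0,0,25]]]'; python3 -m inch '[[[1,0,-0.2,0,0,0,25],[2,0,-0.3,0,0,0,25],[2,0,-0.3,0,0,0,25]]]';python3 -m inch '[[[1,0,-0.2,0,0,0,25],[1,0,-0.2,0,0,0,25]]]'
```

```text
t: 9.95
ee_pos: [628.2, -3.5, 110.9]
orientation: [2.45, 1.962, -0.006]
ft_force: [-2.2, -19.2, 0.9]
width: 22.1
grasp_force: 9.7
t: 10.25
ee_pos: [628.2, -3.4, 110.9]
orientation: [2.449, 1.962, -0.01]
ft_force: [-2.5, -27.5, 0.3]
width: 21.7
grasp_force: 13.8
t: 10.45
ee_pos: [628.2, -3.2, 111.0]
orientation: [2.448, 1.961, -0.011]
ft_force: [-3.3, -31.6, -0.1]
width: 21.8
grasp_force: 15.8
```

```bash
python3 - <<'E'
from m import *
w=shot('wrist');f=w['frame'][140:360,150:450]
cv2.imwrite('pics/w6.png',cv2.resize(f[:,:,::-1],None,fx=2.5,fy=2.5))
E
```

```text
(no output)
```

View pics/w6.png

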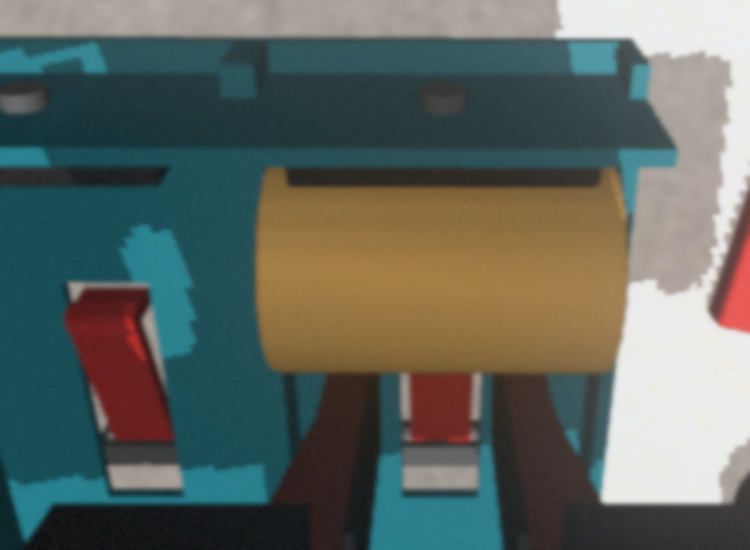

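The blank is against the black buffer, which overlaps its upper edge. The dog tip is hidden under the blank, so I'll ease back slowly and watch whether the blank stays.

```bash
python3 -m inch '[[[-2,0,0.3,0,0,0,25],[-4,0,0.7,0,0,0,25],[-6,0,1,0,0,0,25],[-7,0,1.2,0,0,0,25],[-8,0,1.4,0,0,0,25],[-9,0,1.5,0,0,0,25],[-10,0,1.7,0,0,0,25],[-11,0,1.9,0,0,0,25],[-12,0,2,0,0,0,25],[-13,0,2.2,0,0,0,25],[-14,0,2.4,0,0,0,25],[-15,0,2.5,0,0,0,25],[-16,0,2.7,0,0,0,25],[-17,0,2.9,0,0,0,25],[-18,0,3,0,0,0,25],[-18,0,3,0,0,0,25]]]'; python3 - <<'E'
from m import *
w=shot('wrist');f=w['frame'][140:360,150:450]
cv2.imwrite('pics/w7.png',cv2.resize(f[:,:,::-1],None,fx=2.5,fy=2.5))
E
```

```text
t: 12.1
ee_pos: [625.5, -15.1, 108.7]
orientation: [2.453, 1.963, 0.0]
ft_force: [-0.2, -0.1, -0.4]
width: 22.0
grasp_force: 0.0
```

View pics/w7.png

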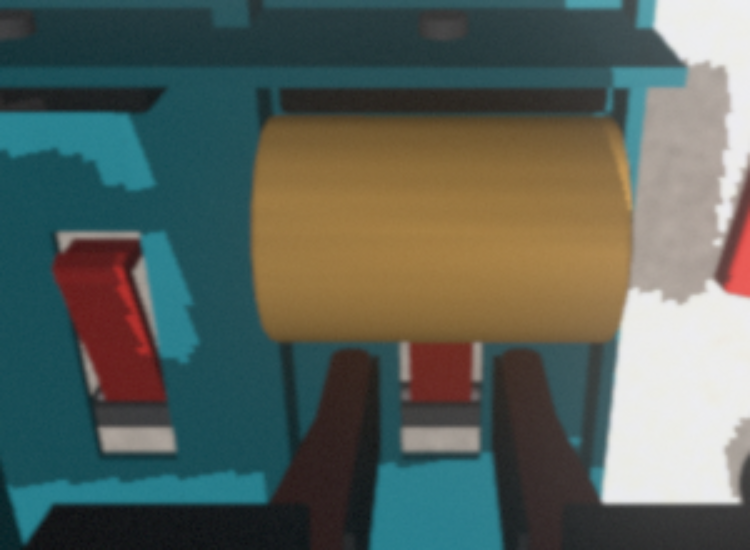

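Force is zero and there is a gap to the fingers: the blank rolled back a few mm and the dog holds it. Retreating clear, then one check that it stays.

```bash
python3 -m inch '[[[-5,0,1,0,0,0,25],[-10,0,1,0,0,0,25],[-14,0,-3,0,0,0,25],[-15,0,-15,0,0,0,25],[-15,0,-35,0,0,0,25],[-15,0,-60,0,0,0,25],[-15,0,-85,0,0,0,25],[-15,0,-105,0,0,0,25],[-15,0,-115,0,0,0,25],[-15,0,-115,0,0,0,25],[-15,0,-115,0,0,0,25]]]'; python3 - <<'E'
from m import *
b=shot('top');a=shot('scene','s2.png');w=shot('wrist','w8.png');
ba=cen(a,'brass',(270,230,370,330));print(ba)
c=ba[0][0];P=onz(a,*c,85);print(P)
F=np.array([628.3,-8.7,0]);print('deck x approx',73+(P-F)[:2]@[.219,.9757]/.985)
E
```

```text
t: 13.25
ee_pos: [621.9, -29.6, 223.3]
orientation: [-2.453, -1.963, 0.001]
ft_force: [-0.4, -0.1, -0.5]
width: 21.7
grasp_force: 0.0
[(array([318.17511521, 290.82488479]), [39, 48, 21, 28, 217])]
[623.19316185  21.84044093  85.        ]
deck x approx 102.11666056663587
```

View pics/w8.png

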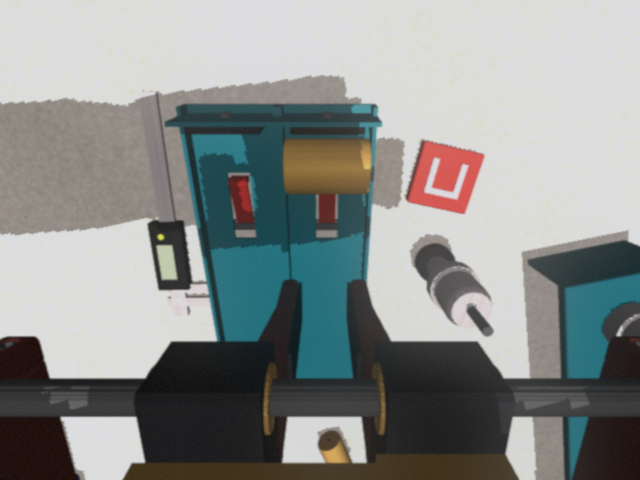

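```bash
python3 -c "
from workcell import ctrl; print(ctrl.close_job())"
```

```text
the job is handed in; nothing more can be done
None
```

The brass blank was nudged up the far lane to the buffer and is now held there by its dog with the arm clear; the job was handed in at about 13 s, with wrist force at about 32 N when it met the buffer and no sign in the wrist views that anything else moved.

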